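# Send a shot of way oil down the yellow line

### The job

Send a shot of oil down the yellow line of the lubrication station: swing the yellow valve lever fully open, press the pump's red knob down until you feel it firmly on its stop and keep it pressed there for a full second, without ramming it. Then let the knob rise all the way and swing the yellow lever fully shut again. Keep the blue and green valves shut and do not disturb the things lying around.

Things in the scene. Friction and masses are not known exactly. Their poses are not given: they have to be found in the camera images.
- station: hand lubrication station, fixed: grey base plate 10 mm thick. Origin at table level; the plate reaches from x = -150 to 130 mm and y = -320 to 340 mm; x points away from the robot at yaw 0, y along the plate to the left, z up. It carries, from right to left, the oil tank with the push pump, then a row of three steel ball valves in front of a header bar.
- tank_top (a point): middle of the oil tank's cover, 122 mm above the table, at (0, -230) mm on the station. White tank, aluminium cover 162 x 122 mm. On the cover, along the station's x: the pump's red knob 30 mm nearer the robot, and a black filler cap (50 mm across, top at 145 mm) 42 mm farther off.
- header_mid (a point): middle of the header bar's top, 70 mm above the table, at (60, 45) mm on the station. Dark steel bar 40 mm wide, 380 mm long along y. A round gauge, 52 mm across, top at 132 mm, stands on it 170 mm to the left. The valves stand before it at x = 0, y = -100, 25 and 150 mm; their colours may stand in any order.
- knob: red pump knob, 54 mm across, 26 mm high; presses straight down. Origin at its underside, 215 mm above the table when up. Its return spring pushes back with 4 to 8 N. The stroke ends hard on a metering stop hidden in the tank, set anywhere from 20 to 40 mm: only felt, not seen. Unless the yellow valve is fully open it stops hard after 5 mm: the line is shut.
- knob_top (a point): middle of the knob's nearly flat top (40 mm across), 241 mm above the table when the knob is up. The pump resists fast pressing with a further 40 N per m/s.
- lever_yellow (a joint): angle of the yellow valve's lever about the vertical: 0 = shut (lever across its pipe, along the station's +y), 1.571 = fully open, on its stop (lever over its own outlet pipe, along the station's -x, towards the robot). Grows anticlockwise seen from above. Stiff: 0.18 N m (2.4 N at the grip point); stays where it is left.
- yellow_pivot (a point): point on the turning axis of the yellow lever, at the mid-height of its sleeve (96 mm above the table). Its axes turn with the lever; y points from the axis out along the lever.
- yellow_grip (a point): middle of the yellow lever, 75 mm from its turning axis, 96 mm above the table. The painted sleeve is a flat bar reaching 36 to 100 mm from the axis, 18 mm wide, 13 mm high; 30 mm is free below it down to the outlet pipe (top at 59 mm) when open, 80 mm down to the plate when shut.
- lever_blue (a joint): angle of the blue valve's lever about the vertical: 0 = shut (lever across its pipe, along the station's +y), 1.571 = fully open, on its stop (lever over its own outlet pipe, along the station's -x, towards the robot). Grows anticlockwise seen from above. Stiff: 0.18 N m (2.4 N at the grip point); stays where it is left.
- blue_pivot (a point): point on the turning axis of the blue lever, at the mid-height of its sleeve (96 mm above the table). Its axes turn with the lever; y points from the axis out along the lever.
- blue_grip (a point): middle of the blue lever, 75 mm from its turning axis, 96 mm above the table. The painted sleeve is a flat bar reaching 36 to 100 mm from the axis, 18 mm wide, 13 mm high; 30 mm is free below it down to the outlet pipe (top at 59 mm) when open, 80 mm down to the plate when shut.
- lever_green (a joint): angle of the green valve's lever about the vertical: 0 = shut (lever across its pipe, along the station's +y), 1.571 = fully open, on its stop (lever over its own outlet pipe, along the station's -x, towards the robot). Grows anticlockwise seen from above. Stiff: 0.18 N m (2.4 N at the grip point); stays where it is left.
- green_pivot (a point): point on the turning axis of the green lever, at the mid-height of its sleeve (96 mm above the table). Its axes turn with the lever; y points from the axis out along the lever.
- green_grip (a point): middle of the green lever, 75 mm from its turning axis, 96 mm above the table. The painted sleeve is a flat bar reaching 36 to 100 mm from the axis, 18 mm wide, 13 mm high; 30 mm is free below it down to the outlet pipe (top at 59 mm) when open, 80 mm down to the plate when shut.
- wrench: open-end wrench, 150 mm long, lying on the plate in front of the tank; bystander. Origin at its underside.
- oil_bottle: clear bottle with red cap, 50 mm diameter, 110 mm high, standing on the plate's left front corner; bystander. Origin at the middle of its underside.
- tee: brass pipe tee, 74 mm long, 30 mm high, lying on the plate behind the header bar; bystander. Origin at its underside.
- blow_gun: black air blow gun with brass nozzle, about 200 mm long, 22 mm high, lying on the table to the left; bystander. Origin at the underside of its grip.
- steel_block: ground steel block 76 x 51 x 51 mm on the table to the right; bystander. Origin at the middle of its underside.
- step_block: steel step block 75 x 32 mm, 63 mm high, on the table to the left; bystander. Origin at the middle of its underside.
- screwdriver: orange-handled screwdriver, 200 mm long, lying on the table to the right; bystander. Origin at its underside.
There are look-alikes about, which are no part of the job. What is shaped like the part that bears lever_yellow but pink is not meant. Leave any orange look-alike of the part that bears lever_green alone.

How it is judged:
On the way, in this order (a step that is already met when the one before it is completed fails the run):
1. the yellow valve has been swung fully open (within 0.17 rad) (value of joint lever_yellow above 1.4 rad), for 0.1 s.
2. with the yellow valve open, the knob rests on its stop, pressed with at least 9 N and standing still, for 0.6 s (value of joint lever_yellow above 1.4 rad and z of knob in the frame of station below 0.199 m and contact force between knob and the fingers above 9 N and linear speed of knob below 0.004 m/s), for 0.6 s.
At the end, for the whole second after the job is handed in: after the shot, the knob is fully up again (within 3 mm), all three levers are shut (within 0.15 rad), and the things around are at rest, within 40 mm of where they were (value of joint each of lever_yellow, lever_blue, lever_green below 0.15 rad and z of knob in the frame of station above 0.212 m and linear speed of each of wrench, oil_bottle, tee, blow_gun, steel_block, step_block, screwdriver below 0.02 m/s and distance of each of wrench, oil_bottle, tee, blow_gun, steel_block, step_block, screwdriver from where it was at the start of the episode below 0.04 m); the robot touches nothing.
It fails at once if the knob is pushed with more than 60 N (contact force between knob and the fingers above 60 N or contact force between knob and the arm above 60 N).
It fails at once if the blue or the green valve is opened by more than 0.3 rad (value of joint any of lever_blue, lever_green above 0.3 rad).
It fails at once if one of the things lying around is moved by more than 40 mm (distance of any of wrench, oil_bottle, tee, blow_gun, steel_block, step_block, screwdriver from where it was at the start of the episode above 0.04 m).
It also fails if it takes over 72 s, if anything falls off the work surface, if the arm or the gripper's body presses on something with over 40 N, if the wrist force passes 120 N, or if a joint passes its speed limit or range.

### The arm

A 6-joint arm with a two-finger parallel gripper is mounted at the origin on the work surface. World frame = base frame: x ahead of the robot, y to its left, z up, the work surface at z = 0. Lengths are in m, angles in rad, forces in N, time in s.
With the tool pointing down it reaches from about 0.35 to 0.975 m from the base axis. Payload 4.9 kg.
Tool frame: the origin (TCP) lies midway between the tips of the shut fingers; the grasp point (between the pads) lies manip.grip_depth behind it (manip.grip_depth is the distance from the TCP to the grasp point, in m); z points along the fingers, x is the direction in which the jaws open and shut, and the axes are right-handed (so a half turn about z gives the same grasp; the last joint's range is limited). The gripper opens to 85 mm and grips with 20 to 120 N. Pads are 22 mm wide; open, the fingers measure 114 mm over their backs; the gripper's body (76 mm by 85 mm) begins 54 mm behind the grasp point. The pads swing forward as they close: fully open they stand 13 mm farther back than shut.
Start: joints at [1.119, 0.053, 1.613, -0, 1.476, -0.119], TCP at [0.204, 0.591, 0.231] pointing down, gripper open.
Joint ranges: [-3.01, 3.01], [-1.01, 2.22], [0.06, 2.58], [-1.02, 4.17], [0.09, 2.62], [-3.14, 3.14]. Speed limits (rad/s): [2.57, 2.57, 3.14, 3.14, 3.14, 3.14].

### API

Orientations are given as a unit quaternion [w, x, y, z].
In Python, from plant import state, grab_frame, ticket, manip gives the robot as it stands.
- The arm moves only by the tool carry_out, never from a script. Its argument "moves" is a list that holds one entry, the list of rows, each a list of 7 numbers: the turn, a rotation vector about the tool's x, y, z each as a share of 5 degrees, from -1 to 1, then the shift along the tool's x, y, z each as a share of 0.04 m, from -1 to 1, then the gripper command: -1 is shut, 1 is fully open, values between are in proportion. A call has 1 to 8 rows; each row shifts and turns the commanded pose from where the row before left it, along the tool's axes as they then stand; what a row does not reach is not made up. A row lasts 1/12 s, in which the tool goes at most 41.7 mm and 7.16 degrees, less where a joint would pass 70% of its speed; a pose out of reach is approached as far as the arm can. A call with a number of a shift or a turn outside -1 to 1 is refused whole. A call with a gripper value outside its range is refused whole. The fingers move at their own pace and stop on an object; the grip force is fixed at half the most. Time passes only in rows, so rows that do not move let the fingers close. It gives the time, the measured TCP pose, the force and the opening at its end, in the units of the state.
- state(): the state, without advancing time (a new reading comes with each control period).
- grab_frame(name): name is "scene" or "top" or "wrist"; returns a dict with "frame" (480x640x3 uint8, red, green, blue), "z_map" (480x640 float32, m along the optical axis (not along the pixel's ray), 0 where there is no reading), "K" (3x3 intrinsics, pixels), "k1" (the pictures are not rectified: a ray, as slopes to the right and down, at radius r is drawn at 1 + k1 r^2 times it, then the intrinsics apply), "world_from_camera" (4x4, takes a point from camera to world coordinates); the wrist camera has in their place "hand_eye" (4x4, takes a point from camera to tool coordinates, whose origin is the TCP and whose axes are the tool frame's). Camera axes: x right, y down, z forward; pixel columns grow to the right and rows downward; lengths in m; the calibration is good to about 2 mm. A picture is of the moment at which its call begins: read the wrist's pose just before it.
- ticket.job_done(): hands the job in, once; it reports no verdict.
The state is a dict: "time": time; "joint_pos": joint angles; "joint_vel": joint speeds; "joint_efforts": joint torques, N m; "tool_pos": TCP position; "tool_rot": TCP orientation; "contact_force": force on the tool from outside, world axes, zero at the start; "ft_torque": the same for the moment, N m; "gripper_width": opening from 0.0 (shut) to 1.0 (fully open).
Only numpy, scipy, OpenCV 4.12 (cv2) and the standard library are available. Lean on these libraries where they do the work, as an engineer would, in place of code of your own. Each camera call takes 0.05 s, during which the arm holds its last target.

## Working session

There is one attempt and no reset: what is moved stays moved. The work goes in short steps, Python scripts to look and compute and a tool call to move; the robot and the scene stay as the last step left them, time stands still between calls to the robot, and variables do not carry over. Pictures are saved under pics/ and viewed, and the job is handed in when it is done.

Besides the shell and the picture viewer there is one more tool, called after "Request:" by a JSON object that holds its "fn" and its "kwargs". carry_out: Moves the arm, as the interface text tells. Shift numbers are shares of 0.04 m and turn numbers shares of 5 degrees, none past 1 either way. Its arguments: {"type":"object","properties":{"moves":{"type":"array"}},"required":["moves"]}

```bash
mkdir -p pics; ls
cat > h.py <<'E'
import numpy as np, cv2
from plant import state, grab_frame, ticket, manip
def save(n,f): cv2.imwrite('pics/'+n+'.png', f[:,:,::-1])
E
python3 - <<'E'
from h import *
print(state()); print({k:getattr(manip,k) for k in dir(manip) if not k.startswith('_')})
for n in ("scene","top","wrist"):
    f=grab_frame(n); save(n+'0',f['frame']); np.savez(n+'0.npz',**f)
    print(n,f['K'].tolist(),f['k1'],f.get('world_from_camera',f.get('hand_eye')))
E
```

```text
pics
{'time': 0.0, 'joint_pos': array([ 1.11898923e+00,  5.33693685e-02,  1.61427921e+00, -1.20433386e-05,
        1.47603085e+00, -1.19033366e-01]), 'joint_vel': array([ 0.00038819,  0.00089873,  0.00111957, -0.00020499,  0.00104564,
       -0.0002726 ]), 'joint_efforts': array([-1.87463284e-04, -3.93695140e+01, -3.70169020e+01, -1.61901248e-04,
        7.36112619e-03, -6.52082122e-07]), 'tool_pos': array([0.20391352, 0.59013769, 0.23006412]), 'tool_rot': array([ 5.05466699e-04,  8.14451752e-01,  5.80230346e-01, -9.12796043e-04]), 'contact_force': array([ 0.31656928, -0.48612117,  0.38626929]), 'ft_torque': array([-0.00330988,  0.04382291,  0.01687226]), 'gripper_width': 0.9996265991438128}
{'IKError': <class 'plant.IKError'>, 'grip_depth': 0.0187}
scene [[574.7113507894788, 0.0, 319.32156351190076], [0.0, 574.7113507894788, 235.59990424173336], [0.0, 0.0, 1.0]] -0.16988103145682085 [[ 0.86040698  0.43489809 -0.26563786  0.86326909]
 [ 0.5094443  -0.74722599  0.42675499 -0.62643428]
 [-0.01289658 -0.50251067 -0.86447481  1.39486352]
 [ 0.          0.          0.          1.        ]]
top [[607.8253397911782, 0.0, 330.9049420814056], [0.0, 607.8253397911782, 238.5411646165055], [0.0, 0.0, 1.0]] 0.050598574192127765 [[ 0.028397   -0.98503105  0.17002187  0.21616798]
 [-0.99946731 -0.03071648 -0.01102689  0.02343756]
 [ 0.0160843  -0.16961817 -0.98537859  1.72849918]
 [ 0.          0.          0.          1.        ]]
wrist [[348.20453517613146, 0.0, 313.5331655027977], [0.0, 348.20453517613146, 241.70322441184922], [0.0, 0.0, 1.0]] 0.008189264240998348 [[ 9.99998493e-01  1.03208047e-03  1.39594705e-03 -1.26365062e-04]
 [-1.41558358e-03  9.50240594e-01  3.11513738e-01 -8.06285368e-02]
 [-1.00497831e-03 -3.11515244e-01  9.50240623e-01 -1.41713997e-01]
 [ 0.00000000e+00  0.00000000e+00  0.00000000e+00  1.00000000e+00]]
```

View pics/scene0.png

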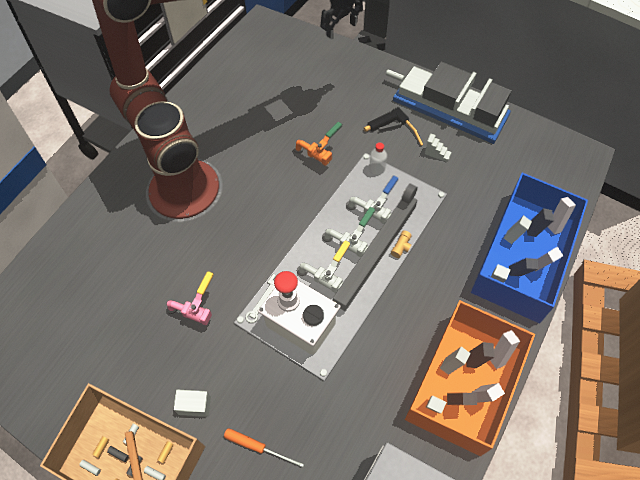

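View pics/top0.png

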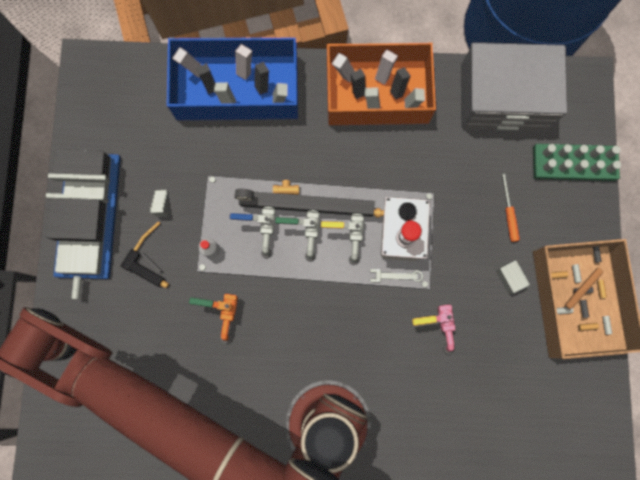

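Candidates for the yellow valve: yellow lever on the steel body next to the tank (scene ≈(342,250), top ≈(333,225)), and the pink body with yellow lever off the plate (scene ≈(205,285), top ≈(425,322)). The first fits, being a steel body on the plate in front of the header bar. I'll measure it and check it in a crop.

```bash
cat >> h.py <<'E'
def ray(f,u,v,T=None):
    K=f['K'];k=float(f['k1']);x=(u-K[0,2])/K[0,0];y=(v-K[1,2])/K[1,1]
    a,b=x,y
    for _ in range(30):
        s=1+k*(a*a+b*b);a,b=x/s,y/s
    T=f['world_from_camera'] if T is None else T
    return T[:3,3],T[:3,:3]@np.array([a,b,1.])
def onz(f,u,v,z,T=None):
    o,d=ray(f,u,v,T);return o+d*(z-o[2])/d[2]
def R(q):
    from scipy.spatial.transform import Rotation as Ro
    return Ro.from_quat([q[1],q[2],q[3],q[0]]).as_matrix()
def wT(s,f):
    T=np.eye(4);T[:3,:3]=R(s['tool_rot']);T[:3,3]=s['tool_pos'];return T@f['hand_eye']
def blobs(im,lo,hi,amin=30):
    h=cv2.cvtColor(im,cv2.COLOR_RGB2HSV);m=cv2.inRange(h,np.array(lo),np.array(hi))
    n,l,st,c=cv2.connectedComponentsWithStats(m)
    return [(c[i].round(1).tolist(),st[i].tolist(),l==i) for i in range(1,n) if st[i,4]>=amin]
E
python3 - <<'E'
from h import *
for n in('scene','top'):
    f=dict(np.load(n+'0.npz'));im=f['frame']
    for col,lo,hi,z in(('yellow',(24,120,120),(33,255,255),.1025),('blue',(105,120,60),(120,255,255),.1025),('green',(55,80,40),(85,255,255),.1025),('red',(0,200,120),(4,255,255),.241)):
        for c,st,m in blobs(im,lo,hi):
            ys,xs=np.nonzero(m);r=cv2.minAreaRect(np.c_[xs,ys].astype(np.float32))
            print(n,col,c,st,onz(f,*c,z).round(4),'zmap',np.median(f['z_map'][m]).round(3))
f=dict(np.load('scene0.npz'))['frame'];t=dict(np.load('top0.npz'))['frame']
a=cv2.resize(f[170:340,170:430],None,fx=2,fy=2,interpolation=3)
b=cv2.resize(t[160:300,190:450],None,fx=2,fy=2,interpolation=3)
save('crop1',np.vstack([a,b])[:600])
E
```

```text
scene yellow [341.3, 250.4] [334, 241, 16, 20, 126] [0.5372 0.0021 0.1025] zmap 1.472
scene yellow [204.4, 282.3] [197, 272, 15, 22, 130] [ 0.2859 -0.2503  0.1025] zmap 1.433
scene blue [268.3, 4.0] [245, 0, 51, 13, 342] [-0.1742  0.7379  0.1025] zmap 2.951
scene blue [453.5, 117.2] [394, 90, 116, 54, 662] [0.6048 0.5678 0.1025] zmap 1.801
scene blue [19.7, 177.1] [0, 146, 46, 68, 1260] [-0.4018 -0.262   0.1025] zmap 2.168
scene blue [528.6, 248.0] [471, 172, 117, 147, 7367] [0.9585 0.2547 0.1025] zmap 1.559
scene blue [390.2, 184.5] [383, 176, 15, 18, 105] [0.5518 0.2494 0.1025] zmap 1.574
scene green [333.5, 129.4] [326, 122, 16, 15, 89] [0.3185 0.3425 0.1025] zmap 1.679
scene green [366.7, 216.3] [360, 207, 15, 19, 113] [0.5446 0.1258 0.1025] zmap 1.524
top yellow [331.9, 224.0] [321, 222, 23, 6, 113] [0.537  0.0037 0.1025] zmap 1.658
top yellow [424.0, 320.2] [413, 316, 23, 9, 141] [ 0.2846 -0.248   0.1025] zmap 1.619
top blue [476.2, 21.5] [466, 0, 27, 43, 667] [ 1.143  -0.3946  0.1025] zmap 2.499
top blue [506.1, 21.9] [484, 0, 59, 43, 441] [ 1.1441 -0.4803  0.1025] zmap 2.306
top blue [567.6, 11.5] [558, 7, 20, 10, 67] [ 1.1805 -0.6566  0.1025] zmap 2.091
top blue [577.8, 37.6] [558, 22, 43, 24, 155] [ 1.1012 -0.6835  0.1025] zmap 2.303
top blue [233.0, 79.6] [167, 39, 131, 81, 7909] [0.9429 0.2943 0.1025] zmap 1.805
top blue [108.9, 219.9] [81, 155, 39, 124, 1011] [0.529  0.6048 0.1025] zmap 1.732
top blue [241.0, 216.4] [231, 214, 21, 6, 96] [0.5502 0.2516 0.1025] zmap 1.657
top blue [62.5, 275.2] [54, 273, 19, 5, 55] [0.3764 0.7114 0.1025] zmap 1.704
top green [570.1, 166.0] [534, 145, 85, 36, 1296] [ 0.7209 -0.6504  0.1025] zmap 1.772
top green [285.8, 220.4] [276, 218, 22, 5, 86] [0.543  0.1295 0.1025] zmap 1.657
top green [200.8, 302.0] [190, 299, 22, 8, 111] [0.3154 0.3451 0.1025] zmap 1.617
```

View pics/crop1.png

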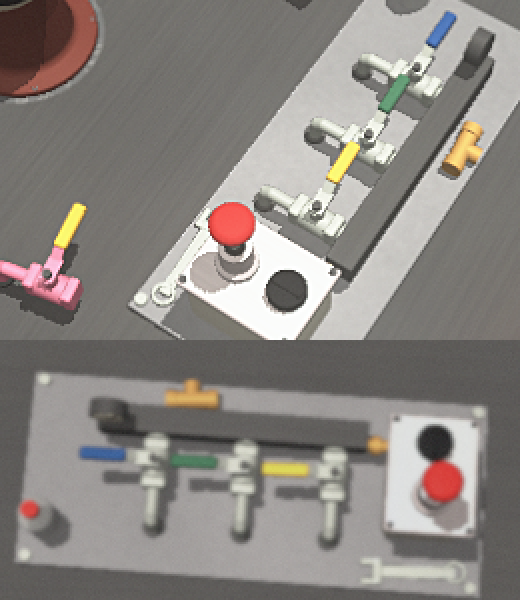

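The crop confirms it: the real yellow valve is the steel one beside the tank, and the pink one lies off the plate. Next I'll work out the station pose and plan the transfer.

```bash
cat >> h.py <<'E'
from scipy.spatial.transform import Rotation as Ro
def yaw(s): 
    M=R(s['tool_rot']);return np.degrees(np.arctan2(M[1,0],M[0,0]))
def plan(pts,n,dig=2,start=None):
    """pts: function t in 0..1 -> (xyz,yawdeg), tool down; prints rows turn/shift"""
    p0,y0=start
    rows=[]
    for i in range(1,n+1):
        p,y=pts(i/n)
        c,s=np.cos(np.radians(y0)),np.sin(np.radians(y0))
        M=np.array([[c,s,0],[s,-c,0],[0,0,-1]])  # cols tool x,y,z
        d=M.T@(np.array(p)-p0)/.04
        rows.append([0,0,round(-(y-y0)/5,dig)]+[float(v) for v in d.round(dig)])
        # integrate the rounded
        p0=p0+M@(np.array(rows[-1][3:])*.04); y0=y0-rows[-1][2]*5
    for i in range(0,n,8):print(rows[i:i+8])
    print('end',p0,y0)
def line(a,ya,b,yb): return lambda t:(np.array(a)+(np.array(b)-a)*t, ya+(yb-ya)*t)
E
python3 - <<'E'
from h import *
s=state();print(yaw(s))
for n in('scene','top'):
    f=dict(np.load(n+'0.npz'));im=f['frame']
    for lo,hi in(((0,150,100),(8,255,255)),((172,150,100),(180,255,255))):
        for c,st,m in blobs(im,lo,hi,60):
            if c[1]>150 and c[1]<320 : print(n,c,st,onz(f,*c,.232).round(4))
a=np.array([.204,.591,.231]);
plan(line(a,70.9,[.50,0.02,.26],-3.2),16,1,(a,70.9))
E
```

```text
70.93242013270584
scene [285.3, 281.6] [274, 271, 23, 22, 386] [ 0.5008 -0.1934  0.232 ]
scene [489.9, 319.7] [455, 304, 66, 34, 232] [ 0.9368 -0.0478  0.232 ]
top [410.9, 230.3] [402, 220, 19, 21, 284] [ 0.5016 -0.1932  0.232 ]
[[0, 0, 0.9, -0.7, 0.7, -0.0], [0, 0, 1.0, -0.6, 0.8, -0.1], [0, 0, 0.9, -0.6, 0.8, -0.0], [0, 0, 0.9, -0.5, 0.9, -0.1], [0, 0, 0.9, -0.4, 0.9, -0.0], [0, 0, 1.0, -0.3, 1.0, -0.1], [0, 0, 0.9, -0.3, 0.9, -0.0], [0, 0, 0.9, -0.2, 1.0, -0.1]]
[[0, 0, 0.9, -0.1, 1.0, -0.0], [0, 0, 1.0, -0.1, 1.0, -0.1], [0, 0, 0.9, 0.1, 1.0, 0.0], [0, 0, 0.9, 0.1, 1.0, -0.0], [0, 0, 0.9, 0.2, 1.0, -0.1], [0, 0, 1.0, 0.3, 1.0, -0.0], [0, 0, 0.9, 0.4, 0.9, -0.1], [0, 0, 0.9, 0.4, 0.9, -0.0]]
end [0.49839739 0.02007182 0.259     ] -3.0999999999999943
```

Request:
{"fn": "carry_out", "kwargs": {"moves": [[[0,0,0.9,-0.7,0.7,-0.1,1],[0,0,1,-0.6,0.8,-0.1,1],[0,0,0.9,-0.6,0.8,-0.1,1],[0,0,0.9,-0.5,0.9,-0.1,1],[0,0,0.9,-0.4,0.9,-0.1,1],[0,0,1,-0.3,1,-0.1,1],[0,0,0.9,-0.3,0.9,-0.1,1],[0,0,0.9,-0.2,1,-0.1,1]]]}}

```text
time: 0.82
tool_pos: [0.3518, 0.3049, 0.2632]
tool_rot: [-0.0, 0.957, 0.29, -0.0]
contact_force: [0.9, 0.6, -0.1]
gripper_width: 0.998
```

Request:
{"fn": "carry_out", "kwargs": {"moves": [[[0,0,0.9,-0.1,1,0,0],[0,0,1,-0.1,1,0,0],[0,0,0.9,0.1,1,0,-0.3],[0,0,0.9,0.1,1,0,-0.3],[0,0,0.9,0.2,1,0,-0.3],[0,0,1,0.3,1,0,-0.3],[0,0,0.9,0.4,0.9,0,-0.3],[0,0,0.9,0.4,0.9,0,-0.3]]]}}

```text
time: 1.48
tool_pos: [0.4992, 0.0183, 0.2631]
tool_rot: [-0.0, 1.0, -0.029, 0.0]
contact_force: [1.0, 0.2, -0.9]
gripper_width: 0.351
```

Run:
```python
from h import *
s=state();print(s['tool_pos'],yaw(s),s['gripper_width'],s['joint_pos'].round(3),R(s['tool_rot'])[:,2],s['contact_force'])
f=grab_frame('wrist');save('w1',f['frame']);T=wT(s,f)
for nm,lo,hi,z in(('yellow',(22,120,100),(34,255,255),.1025),('blue',(105,120,60),(120,255,255),.1025),('green',(50,80,40),(85,255,255),.1025),('red',(0,150,100),(8,255,255),.241)):
    for c,st,m in blobs(f['frame'],lo,hi,300): 
        ys,xs=np.nonzero(m);r=cv2.boxPoints(cv2.minAreaRect(np.c_[xs,ys].astype(np.float32)))
        print(nm,c,st,onz(f,*c,z,T).round(4),[onz(f,*q,z,T)[:2].round(4).tolist() for q in r])
```

```text
[0.49922749 0.0182506  0.26308166] -3.3195680794515017 0.35144233511428496 [-0.113 -0.271  1.859  0.     1.553 -0.055] [ 2.09254132e-04  2.33107821e-04 -9.99999951e-01] [ 1.04427773  0.23052025 -0.93780587]
yellow [461.4, 79.1] [456, 47, 12, 66, 605] [0.622  0.1279 0.1025] [[0.619, 0.1038], [0.6177, 0.1509], [0.625, 0.1502], [0.6267, 0.1031]]
yellow [355.8, 231.3] [347, 199, 19, 66, 1152] [0.5364 0.0073 0.1025] [[0.5286, 0.0373], [0.5441, 0.0368], [0.5448, -0.0249], [0.5283, -0.0244]]
green [361.3, 81.2] [351, 40, 22, 85, 1732] [0.5431 0.131  0.1025] [[0.5355, 0.1603], [0.5516, 0.1593], [0.5514, 0.0984], [0.5342, 0.0994]]
```

View pics/w1.png

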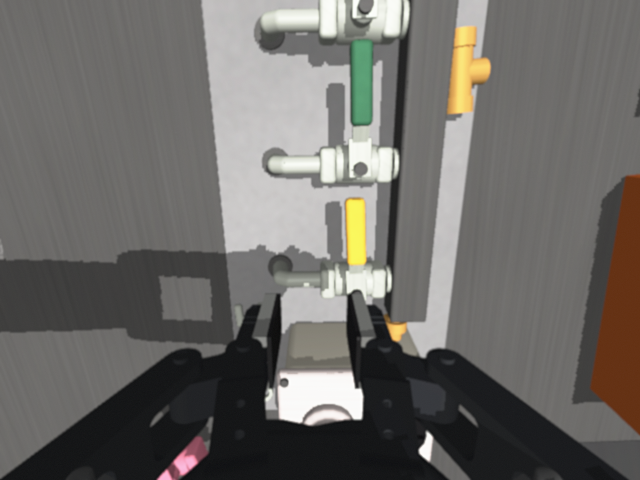

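The wrist view puts the yellow sleeve at (356,231), free between the valve stems. Its length measures 62 mm against 64 given, and it agrees with the other views within about 4 mm. I'll descend around the lever.

Request:
{"fn": "carry_out", "kwargs": {"moves": [[[0,0,0,0.95,0.15,0,-0.2],[0,0,0,0,0,0.9,-0.2],[0,0,0,0,0,0.9,-0.2],[0,0,0,0,0,0.8,-0.2],[0,0,0,0,0,0,-0.2]]]}}

```text
time: 1.95
tool_pos: [0.5311, 0.0127, 0.1507]
tool_rot: [-0.001, 1.0, -0.027, -0.007]
contact_force: [-1.6, -0.8, -0.8]
gripper_width: 0.396
```

Run:
```python
from h import *
s=state();print(s['tool_pos'],yaw(s),s['gripper_width'],s['contact_force'])
f=grab_frame('wrist');save('w2',f['frame'])
```

```text
[0.53114569 0.01268801 0.15074405] -3.0801938344647257 0.3960802370942598 [-1.60263204 -0.84985303 -0.78830724]
```

View pics/w2.png

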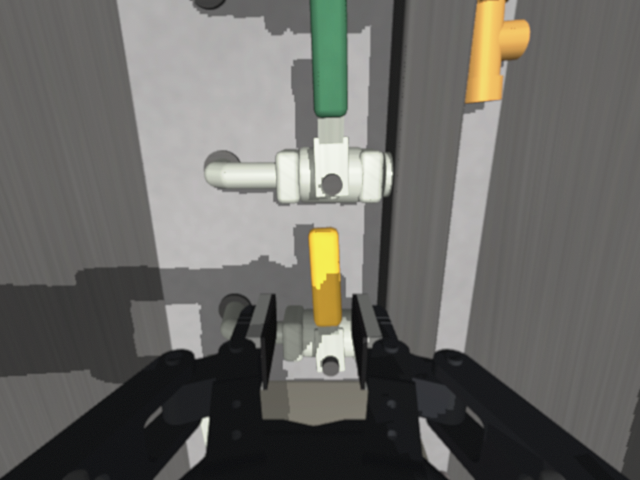

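Yellow sleeve in the image at (325,275), between the fingers at 268 and 358, a bit off the centre. I'll let the arm settle and measure again.

Request:
{"fn": "carry_out", "kwargs": {"moves": [[[0,0,0,0,0,0,-0.2],[0,0,0,0,0,0,-0.2]]]}}

```text
time: 2.17
tool_pos: [0.5379, 0.0122, 0.1623]
tool_rot: [0.0, 1.0, -0.027, 0.002]
contact_force: [-0.5, -0.0, 0.6]
gripper_width: 0.397
```

Run:
```python
from h import *
s=state();print(s['tool_pos'],yaw(s),s['tool_rot'],s['gripper_width'],s['contact_force'])
f=grab_frame('wrist');T=wT(s,f);h=blobs(f['frame'],(20,120,80),(34,255,255),400)
for c,st,m in h:
        ys,xs=np.nonzero(m);r=cv2.boxPoints(cv2.minAreaRect(np.c_[xs,ys].astype(np.float32)))
        print(c,st,onz(f,*c,.1025,T).round(4),[onz(f,*q,.1025,T)[:2].round(4).tolist() for q in r])
for lo,hi in(((50,80,40),(85,255,255)),):
    for c,st,m in blobs(f['frame'],lo,hi,400): print('g',c,st,onz(f,*c,.1025,T))
```

```text
[0.53794432 0.01218822 0.16232412] -3.0531757910169497 [ 1.91684471e-04  9.99642453e-01 -2.66410619e-02  2.27686689e-03] 0.3973418044553524 [-0.5268494  -0.04742229  0.61159699]
[465.0, 55.4] [456, 7, 19, 96, 1399] [0.622  0.1235 0.1025] [[0.6156, 0.1453], [0.6246, 0.1448], [0.6288, 0.1007], [0.6191, 0.1012]]
[312.2, 268.7] [296, 222, 33, 95, 2501] [0.5367 0.0087 0.1025] [[0.5279, 0.0384], [0.5445, 0.0389], [0.5465, -0.0245], [0.5283, -0.0251]]
g [313.3, 56.5] [295, 0, 36, 117, 3715] [0.54358532 0.12709846 0.1025    ]
```

Request:
{"fn": "carry_out", "kwargs": {"moves": [[[0,0,0,-0.03,-0.05,0.5,-0.2],[0,0,0,0,0,0.5,-0.2],[0,0,0,0,0,0.5,-0.2],[0,0,0,0,0,0.5,-0.2],[0,0,0,0,0,0,-0.35],[0,0,0,0,0,0,-0.35],[0,0,0,0,0,0,-0.35]]]}}

```text
time: 2.8
tool_pos: [0.5369, 0.0141, 0.0819]
tool_rot: [0.0, 1.0, -0.027, 0.002]
contact_force: [0.4, -0.1, 1.0]
gripper_width: 0.323
```

Run:
```python
from h import *
s=state();print(s['tool_pos'],yaw(s),s['gripper_width'],s['contact_force'])
f=grab_frame('wrist');save('w3',f['frame'])
P=np.array([.533,-.061])
def arc(a0,a1,r=.075,z=.08):
    def g(t):
        a=a0+(a1-a0)*t; th=np.radians(a-3.2)
        return np.array([P[0]-r*np.sin(th),P[1]+r*np.cos(th),z]), a-3.2
    return g
plan(arc(0,95),24,2,(np.array([s['tool_pos'][0],s['tool_pos'][1],.08]),yaw(s)))
```

```text
[0.53694934 0.01414049 0.08189743] -3.0633735504642563 0.3231567284403713 [ 0.38126952 -0.08851043  0.95188457]
[[0, 0, np.float64(-0.76), -0.12, 0.01, 0.0], [0, 0, np.float64(-0.8), -0.13, 0.0, 0.0], [0, 0, np.float64(-0.79), -0.13, 0.01, 0.0], [0, 0, np.float64(-0.79), -0.13, 0.0, 0.0], [0, 0, np.float64(-0.79), -0.13, 0.01, 0.0], [0, 0, np.float64(-0.79), -0.13, 0.0, 0.0], [0, 0, np.float64(-0.79), -0.13, 0.01, 0.0], [0, 0, np.float64(-0.8), -0.13, 0.0, 0.0]]
[[0, 0, np.float64(-0.79), -0.13, 0.01, 0.0], [0, 0, np.float64(-0.79), -0.13, -0.0, 0.0], [0, 0, np.float64(-0.79), -0.13, 0.0, 0.0], [0, 0, np.float64(-0.79), -0.13, 0.01, 0.0], [0, 0, np.float64(-0.79), -0.13, 0.0, 0.0], [0, 0, np.float64(-0.8), -0.13, 0.01, 0.0], [0, 0, np.float64(-0.79), -0.13, 0.0, 0.0], [0, 0, np.float64(-0.79), -0.13, 0.01, 0.0]]
[[0, 0, np.float64(-0.79), -0.12, 0.0, 0.0], [0, 0, np.float64(-0.79), -0.13, 0.01, 0.0], [0, 0, np.float64(-0.79), -0.13, 0.0, 0.0], [0, 0, np.float64(-0.8), -0.13, 0.01, 0.0], [0, 0, np.float64(-0.79), -0.13, -0.0, 0.0], [0, 0, np.float64(-0.79), -0.13, 0.0, 0.0], [0, 0, np.float64(-0.79), -0.13, 0.01, 0.0], [0, 0, np.float64(-0.79), -0.13, 0.0, 0.0]]
end [ 0.45792576 -0.0633359   0.08      ] 91.78662644953577
```

View pics/w3.png

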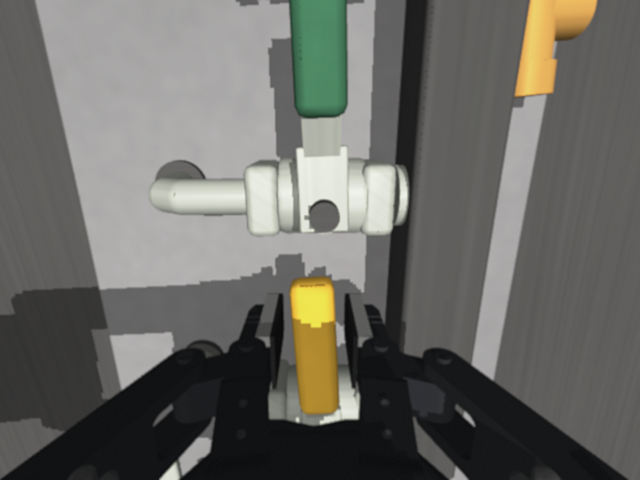

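The lever (310,340) stands centred between the fingers. Now I'll swing it.

Request:
{"fn": "carry_out", "kwargs": {"moves": [[[0,0,-0.8,-0.13,0,0,-0.35],[0,0,-0.8,-0.13,0,0,-0.35],[0,0,-0.8,-0.13,0.01,0,-0.35],[0,0,-0.8,-0.13,0,0,-0.35],[0,0,-0.8,-0.13,0,0,-0.35],[0,0,-0.8,-0.13,0,0,-0.35],[0,0,-0.8,-0.13,0.01,0,-0.35],[0,0,-0.8,-0.13,0,0,-0.35]]]}}

```text
time: 3.52
tool_pos: [0.4975, 0.0052, 0.0823]
tool_rot: [0.001, 0.968, 0.251, 0.003]
contact_force: [2.3, -0.2, 0.4]
gripper_width: 0.324
```

Request:
{"fn": "carry_out", "kwargs": {"moves": [[[0,0,-0.8,-0.13,0,0,-0.35],[0,0,-0.8,-0.13,0,0,-0.35],[0,0,-0.8,-0.13,0.01,0,-0.35],[0,0,-0.8,-0.13,0,0,-0.35],[0,0,-0.8,-0.13,0,0,-0.35],[0,0,-0.8,-0.13,0,0,-0.35],[0,0,-0.8,-0.13,0.01,0,-0.35],[0,0,0,0,0,0,-0.35]]]}}

```text
time: 4.18
tool_pos: [0.4701, -0.0191, 0.0819]
tool_rot: [0.002, 0.879, 0.477, 0.002]
contact_force: [-0.2, 0.2, 0.7]
gripper_width: 0.326
```

Run:
```python
from h import *
s=state();print(s['tool_pos'],yaw(s),s['gripper_width'],s['contact_force'],s['joint_pos'].round(2))
P=np.array([.533,-.061]);d=s['tool_pos'][:2]-P;print(np.hypot(*d),np.degrees(np.arctan2(-d[0],d[1]))+3.2)
f=grab_frame('wrist');save('w4',f['frame'])
```

```text
[ 0.47005016 -0.01909376  0.08187279] 56.95945701970167 0.3262255077908129 [-0.22791322  0.16568817  0.72043853] [-0.2  -0.19  2.1   0.    1.22 -1.19]
0.07562285065150642 59.54795783766542
```

View pics/w4.png

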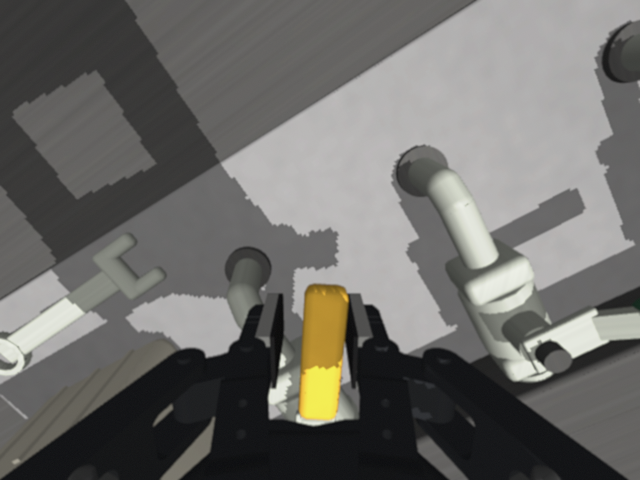

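Request:
{"fn": "carry_out", "kwargs": {"moves": [[[0,0,-0.8,-0.13,0,0,-0.35],[0,0,-0.8,-0.13,0.01,0,-0.35],[0,0,-0.8,-0.13,0,0,-0.35],[0,0,-0.8,-0.13,0,0,-0.35],[0,0,-0.8,-0.13,0.01,0,-0.35],[0,0,-0.8,-0.13,0,0,-0.35],[0,0,-0.8,-0.13,0,0,-0.35],[0,0,0,-0.1,0,0,-0.35]]]}}

```text
time: 4.9
tool_pos: [0.4565, -0.0563, 0.0805]
tool_rot: [0.0, 0.738, 0.675, 0.001]
contact_force: [-0.9, 2.0, 0.9]
gripper_width: 0.323
```

Request:
{"fn": "carry_out", "kwargs": {"moves": [[[0,0,0,-0.1,0,0,-0.35],[0,0,0,-0.05,0,0,-0.35],[0,0,0,-0.05,0,0,-0.35],[0,0,0,0,0,0,-0.35]]]}}

```text
time: 5.23
tool_pos: [0.4552, -0.0644, 0.0794]
tool_rot: [0.0, 0.738, 0.675, 0.0]
contact_force: [-0.2, 1.8, 1.1]
gripper_width: 0.324
```

Run:
```python
from h import *
s=state();print(s['tool_pos'],yaw(s),s['gripper_width'],s['contact_force'],s['joint_pos'].round(2))
P=np.array([.533,-.061]);d=s['tool_pos'][:2]-P;print(np.hypot(*d),np.degrees(np.arctan2(-d[0],d[1]))+3.2)
f=grab_frame('wrist');save('w5',f['frame'])
```

```text
[ 0.4552462  -0.06442462  0.07944597] 84.86828674057764 0.3244430305393112 [-0.20005429  1.80531277  1.12648965] [-0.3  -0.21  2.12  0.    1.23 -1.78]
0.07782918474785135 95.72192551489712
```

View pics/w5.png

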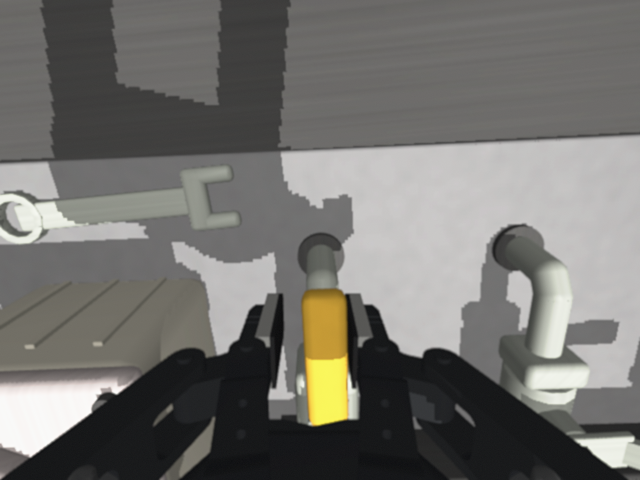

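The lever is nearly over its pipe, but only about 2 N is felt, so it's perhaps not on the stop yet. I'll push on in small steps.

Request:
{"fn": "carry_out", "kwargs": {"moves": [[[0,0,0,-0.07,0,0,-0.35],[0,0,0,-0.07,0,0,-0.35],[0,0,0,0,0,0,-0.35]]]}}

```text
time: 5.53
tool_pos: [0.4552, -0.065, 0.0792]
tool_rot: [-0.004, 0.738, 0.675, 0.005]
contact_force: [3.0, 21.9, 4.5]
gripper_width: 0.328
```

Request:
{"fn": "carry_out", "kwargs": {"moves": [[[0,0,0,-0.07,0,0,-0.35],[0,0,0,0,0,0,-0.35]]]}}

```text
time: 5.7
tool_pos: [0.4551, -0.0652, 0.0791]
tool_rot: [-0.006, 0.738, 0.675, 0.007]
contact_force: [4.0, 32.1, 5.1]
gripper_width: 0.328
```

The force jumped to 32 N without motion, so the lever is on its stop. Back off to the middle and lift.

Request:
{"fn": "carry_out", "kwargs": {"moves": [[[0,0,0,0.15,0,0,-0.2],[0,0,0,0.13,0,0,-0.2],[0,0,0,0,0,-0.5,-0.2],[0,0,0,0,0,-0.8,-0.2],[0,0,0,0,0,-0.9,-1],[0,0,0,0,0,-1,-1],[0,0,0,0,0,-1,-1],[0,0,0,0,0,-1,-1]]]}}

```text
time: 6.37
tool_pos: [0.4549, -0.0621, 0.2889]
tool_rot: [0.0, 0.738, 0.675, -0.001]
contact_force: [0.3, 0.2, 1.1]
gripper_width: -0.004
```

Request:
{"fn": "carry_out", "kwargs": {"moves": [[[0,0,0,0,0,-0.5,-1],[0,0,0,0,0,0,-1],[0,0,0,0,0,0,-1]]]}}

```text
time: 6.62
tool_pos: [0.4559, -0.0623, 0.3088]
tool_rot: [0.002, 0.738, 0.675, 0.0]
contact_force: [-0.3, 0.4, -1.0]
gripper_width: -0.003
```

Run:
```python
from h import *
s=state();print(s['tool_pos'],yaw(s),s['tool_rot'],s['gripper_width'],s['contact_force'])
f=grab_frame('wrist');save('w6',f['frame']);T=wT(s,f)
t=grab_frame('top');b=t['frame'][160:300,190:450];save('t6',cv2.resize(b,None,fx=3,fy=3,interpolation=3))
for nm,lo,hi,z in(('yellow',(22,120,100),(34,255,255),.1025),('red',(0,150,90),(8,255,255),.241)):
    for c,st,m in blobs(f['frame'],lo,hi,300): 
        ys,xs=np.nonzero(m);r=cv2.boxPoints(cv2.minAreaRect(np.c_[xs,ys].astype(np.float32)))
        print(nm,c,st,onz(f,*c,z,T).round(4),[onz(f,*q,z,T)[:2].round(4).tolist() for q in r])
    for c,st,m in blobs(t['frame'],lo,hi,30): print('top',nm,c,st,onz(t,*c,z).round(4))
```

```text
[ 0.45593209 -0.06225129  0.30878126] 84.88051333032213 [1.76201188e-03 7.37979232e-01 6.74821020e-01 3.74102388e-04] -0.002892573654016598 [-0.30363475  0.42182034 -0.96647563]
yellow [87.5, 38.5] [54, 19, 66, 39, 1355] [ 0.2855 -0.2462  0.1025] [[0.2823, -0.276], [0.2723, -0.2165], [0.2886, -0.2152], [0.299, -0.2757]]
yellow [316.9, 220.3] [309, 192, 17, 58, 873] [ 0.4672 -0.0596  0.1025] [[0.4373, -0.0657], [0.4381, -0.0504], [0.4991, -0.0532], [0.4982, -0.0694]]
top yellow [355.2, 253.6] [352, 245, 8, 17, 98] [ 0.4575 -0.0616  0.1025]
top yellow [423.7, 320.1] [412, 316, 24, 10, 170] [ 0.2848 -0.2472  0.1025]
red [140.0, 325.8] [102, 292, 78, 68, 4021] [ 0.4944 -0.185   0.241 ] [[0.4834, -0.2163], [0.4585, -0.1699], [0.5053, -0.153], [0.5338, -0.2018]]
top red [410.9, 230.3] [401, 220, 20, 21, 289] [ 0.4999 -0.1919  0.241 ]
top red [204.4, 244.2] [201, 241, 8, 7, 43] [0.449  0.3182 0.241 ]
```

View pics/w6.png

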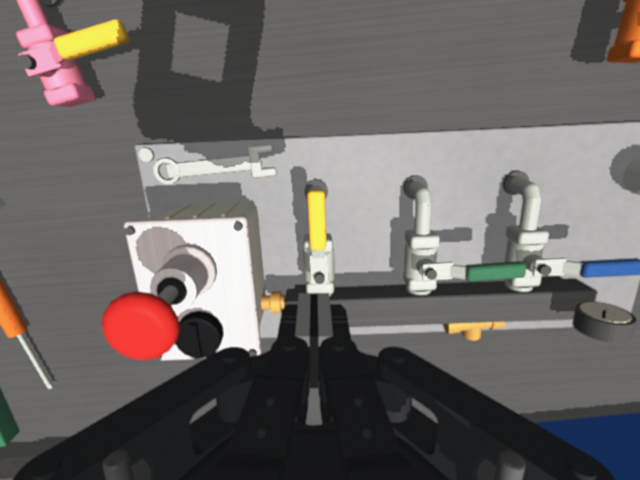

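View pics/t6.png

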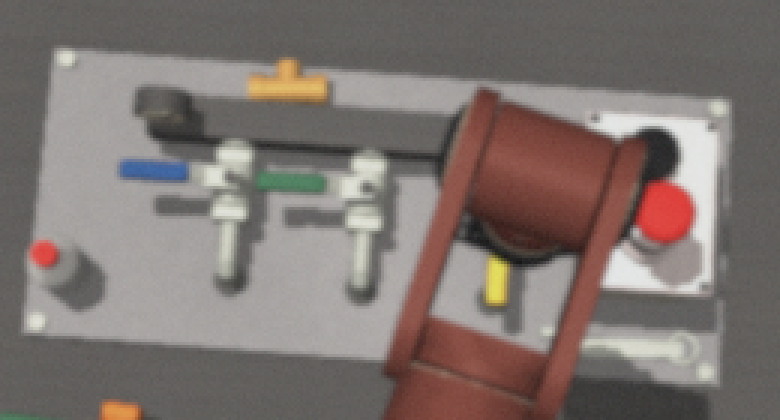

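Lever points over its pipe (wrist 317,220; direction agrees with fully open). The knob is red at (140,326) and the top view gives (0.500,-0.192). Move above it.

Request:
{"fn": "carry_out", "kwargs": {"moves": [[[0,0,0,-0.4,0.17,0,-1],[0,0,0,-0.79,0.35,0.1,-1],[0,0,0,-0.79,0.35,0.2,-1],[0,0,0,-0.79,0.35,0.2,-1],[0,0,0,-0.37,0.17,0.2,-1],[0,0,0,0,0,0,-1],[0,0,0,0,0,0,-1]]]}}

```text
time: 7.3
tool_pos: [0.4985, -0.1915, 0.276]
tool_rot: [-0.003, 0.738, 0.675, -0.001]
contact_force: [-0.5, -0.4, -0.2]
gripper_width: 0.001
```

Run:
```python
from h import *
s=state();print(s['tool_pos'],yaw(s),s['contact_force'])
f=grab_frame('wrist');save('w7',f['frame'])
t=grab_frame('scene');b=t['frame'][180:380,180:440];save('s7',cv2.resize(b,None,fx=3,fy=3,interpolation=3))
```

```text
[ 0.49845556 -0.19151495  0.27604781] 84.8410678102638 [-0.52062757 -0.35093237 -0.16525646]
```

View pics/w7.png

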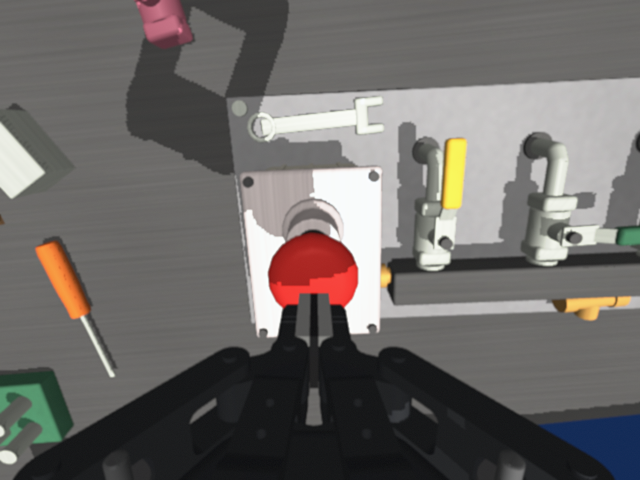

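View pics/s7.png

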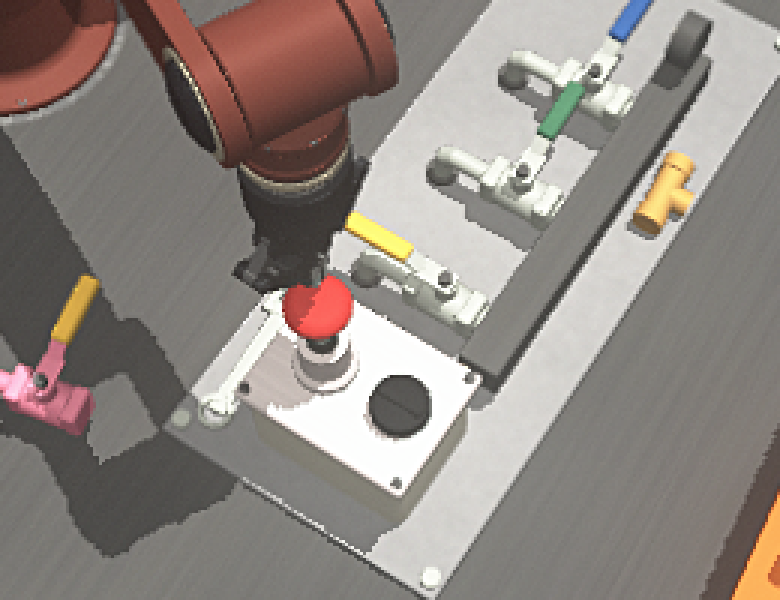

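Request:
{"fn": "carry_out", "kwargs": {"moves": [[[0,0,0,0,0,0.3,-1],[0,0,0,0,0,0.25,-1],[0,0,0,0,0,0.05,-1],[0,0,0,0,0,0,-1]]]}}

```text
time: 7.73
tool_pos: [0.4988, -0.1906, 0.2534]
tool_rot: [-0.001, 0.737, 0.675, -0.0]
contact_force: [-0.3, -0.1, 0.4]
gripper_width: 0.001
```

Run:
```python
from h import *
s=state();print(s['tool_pos'],yaw(s),s['contact_force'])
f=grab_frame('wrist');save('w8',f['frame'][200:]);T=wT(s,f)
for c,st,m in blobs(f['frame'],(0,150,90),(8,255,255),300):
    u=st[0]+st[2]/2; print(c,st,[onz(f,u,st[1],z,T).round(4) for z in(.22,.23,.241)],[onz(f,x,c[1],.23,T).round(4) for x in (st[0],st[0]+st[2])])
```

```text
[ 0.49883062 -0.19058091  0.2534285 ] 84.9772626318214 [-0.29803006 -0.1234498   0.42995226]
[310.2, 280.5] [262, 245, 99, 83, 4939] [array([ 0.4774, -0.1895,  0.22  ]), array([ 0.4741, -0.1891,  0.23  ]), array([ 0.4704, -0.1888,  0.241 ])] [array([ 0.4912, -0.2164,  0.23  ]), array([ 0.4957, -0.1653,  0.23  ])]
```

View pics/w8.png

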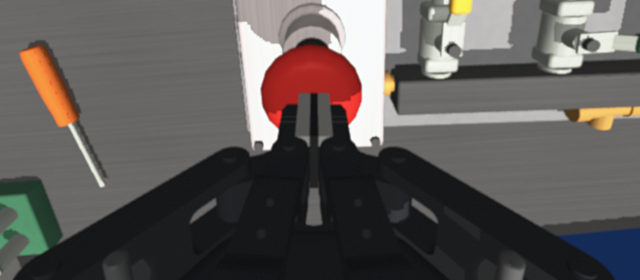

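The knob centre checks out at (0.501,-0.191), so the TCP is centred. Start pressing.

Request:
{"fn": "carry_out", "kwargs": {"moves": [[[0,0,0,0,0,0.05,-1],[0,0,0,0,0,0.05,-1],[0,0,0,0,0,0.05,-1],[0,0,0,0,0,0.05,-1],[0,0,0,0,0,0.05,-1],[0,0,0,0,0,0.05,-1],[0,0,0,0,0,0.05,-1]]]}}

```text
time: 8.37
tool_pos: [0.4997, -0.1916, 0.2411]
tool_rot: [-0.0, 0.738, 0.675, 0.0]
contact_force: [0.3, 0.1, 0.4]
gripper_width: 0.003
```

Request:
{"fn": "carry_out", "kwargs": {"moves": [[[0,0,0,0,0,0.04,-1],[0,0,0,0,0,0.04,-1],[0,0,0,0,0,0.04,-1]]]}}

```text
time: 8.62
tool_pos: [0.4997, -0.1917, 0.2378]
tool_rot: [0.0, 0.738, 0.675, 0.0]
contact_force: [-2.1, 1.3, 6.8]
gripper_width: 0.001
```

Request:
{"fn": "carry_out", "kwargs": {"moves": [[[0,0,0,0,0,0.04,-1],[0,0,0,0,0,0.04,-1],[0,0,0,0,0,0.04,-1]]]}}

```text
time: 8.87
tool_pos: [0.4997, -0.1917, 0.2332]
tool_rot: [0.0, 0.738, 0.675, 0.0]
contact_force: [-3.1, 0.6, 6.7]
gripper_width: 0.001
```

Past 5 mm at 6.7 N (spring only), so the line is open.

Request:
{"fn": "carry_out", "kwargs": {"moves": [[[0,0,0,0,0,0.04,-1],[0,0,0,0,0,0.04,-1],[0,0,0,0,0,0.04,-1],[0,0,0,0,0,0.04,-1],[0,0,0,0,0,0.03,-1],[0,0,0,0,0,0.03,-1]]]}}

```text
time: 9.37
tool_pos: [0.4997, -0.1917, 0.2245]
tool_rot: [0.0, 0.738, 0.675, 0.0]
contact_force: [-2.7, 1.5, 5.5]
gripper_width: 0.003
```

Request:
{"fn": "carry_out", "kwargs": {"moves": [[[0,0,0,0,0,0.02,-1],[0,0,0,0,0,0.02,-1],[0,0,0,0,0,0.02,-1],[0,0,0,0,0,0.02,-1]]]}}

```text
time: 9.7
tool_pos: [0.4997, -0.1917, 0.2213]
tool_rot: [0.0, 0.738, 0.675, 0.0]
contact_force: [-3.8, 1.9, 7.8]
gripper_width: 0.001
```

Request:
{"fn": "carry_out", "kwargs": {"moves": [[[0,0,0,0,0,0.02,-1],[0,0,0,0,0,0.02,-1],[0,0,0,0,0,0.02,-1],[0,0,0,0,0,0.02,-1]]]}}

```text
time: 10.03
tool_pos: [0.4997, -0.1917, 0.2181]
tool_rot: [0.0, 0.738, 0.675, -0.0]
contact_force: [-3.7, 1.2, 6.8]
gripper_width: 0.001
```

Request:
{"fn": "carry_out", "kwargs": {"moves": [[[0,0,0,0,0,0.02,-1],[0,0,0,0,0,0.02,-1],[0,0,0,0,0,0.02,-1]]]}}

```text
time: 10.28
tool_pos: [0.4997, -0.1917, 0.2157]
tool_rot: [0.0, 0.738, 0.675, -0.0]
contact_force: [-3.4, 1.8, 6.9]
gripper_width: 0.003
```

Request:
{"fn": "carry_out", "kwargs": {"moves": [[[0,0,0,0,0,0.02,-1],[0,0,0,0,0,0.02,-1],[0,0,0,0,0,0.02,-1]]]}}

```text
time: 10.53
tool_pos: [0.4998, -0.1917, 0.2134]
tool_rot: [0.0, 0.738, 0.675, 0.0]
contact_force: [-3.8, 2.0, 7.9]
gripper_width: -0.001
```

Request:
{"fn": "carry_out", "kwargs": {"moves": [[[0,0,0,0,0,0.02,-1],[0,0,0,0,0,0.02,-1],[0,0,0,0,0,0.02,-1]]]}}

```text
time: 10.78
tool_pos: [0.4998, -0.1917, 0.2111]
tool_rot: [0.0, 0.738, 0.675, -0.0]
contact_force: [-3.2, 1.8, 7.6]
gripper_width: -0.006
```

Request:
{"fn": "carry_out", "kwargs": {"moves": [[[0,0,0,0,0,0.02,-1],[0,0,0,0,0,0.02,-1],[0,0,0,0,0,0.02,-1]]]}}

```text
time: 11.03
tool_pos: [0.4998, -0.1917, 0.2087]
tool_rot: [0.0, 0.738, 0.675, -0.0]
contact_force: [-4.0, 1.7, 7.8]
gripper_width: -0.0
```

Request:
{"fn": "carry_out", "kwargs": {"moves": [[[0,0,0,0,0,0.02,-1],[0,0,0,0,0,0.02,-1],[0,0,0,0,0,0.02,-1]]]}}

```text
time: 11.28
tool_pos: [0.4998, -0.1917, 0.2063]
tool_rot: [0.0, 0.738, 0.675, -0.0]
contact_force: [-3.2, 2.2, 7.4]
gripper_width: 0.001
```

Request:
{"fn": "carry_out", "kwargs": {"moves": [[[0,0,0,0,0,0.02,-1],[0,0,0,0,0,0.02,-1]]]}}

```text
time: 11.45
tool_pos: [0.4997, -0.1917, 0.2047]
tool_rot: [0.0, 0.738, 0.675, -0.0]
contact_force: [-3.4, 1.9, 7.6]
gripper_width: -0.002
```

Request:
{"fn": "carry_out", "kwargs": {"moves": [[[0,0,0,0,0,0.02,-1],[0,0,0,0,0,0.02,-1]]]}}

```text
time: 11.62
tool_pos: [0.4997, -0.1917, 0.2032]
tool_rot: [0.0, 0.738, 0.675, -0.0]
contact_force: [-3.0, 2.4, 7.8]
gripper_width: -0.002
```

Request:
{"fn": "carry_out", "kwargs": {"moves": [[[0,0,0,0,0,0.02,-1],[0,0,0,0,0,0.02,-1]]]}}

```text
time: 11.78
tool_pos: [0.4998, -0.1917, 0.2026]
tool_rot: [0.0, 0.738, 0.675, -0.0]
contact_force: [-7.1, 3.4, 15.7]
gripper_width: -0.003
```

Request:
{"fn": "carry_out", "kwargs": {"moves": [[[0,0,0,0,0,0.02,-1],[0,0,0,0,0,0.02,-1]]]}}

```text
time: 11.95
tool_pos: [0.4998, -0.1918, 0.2026]
tool_rot: [0.0, 0.738, 0.675, -0.0]
contact_force: [-10.6, 4.6, 20.5]
gripper_width: 0.004
```

It's on the stop at about 38 mm, z no longer moves and the force is 23 N. Hold.

Request:
{"fn": "carry_out", "kwargs": {"moves": [[[0,0,0,0,0,0,-1],[0,0,0,0,0,0,-1],[0,0,0,0,0,0,-1],[0,0,0,0,0,0,-1],[0,0,0,0,0,0,-1],[0,0,0,0,0,0,-1],[0,0,0,0,0,0,-1],[0,0,0,0,0,0,-1]]]}}

```text
time: 12.62
tool_pos: [0.4998, -0.1917, 0.2026]
tool_rot: [0.001, 0.738, 0.675, -0.0]
contact_force: [-9.4, 4.6, 18.0]
gripper_width: -0.002
```

Request:
{"fn": "carry_out", "kwargs": {"moves": [[[0,0,0,0,0,0,-1],[0,0,0,0,0,0,-1],[0,0,0,0,0,0,-1],[0,0,0,0,0,0,-1],[0,0,0,0,0,0,-1],[0,0,0,0,0,0,-1],[0,0,0,0,0,0,-1],[0,0,0,0,0,0,-1]]]}}

```text
time: 13.28
tool_pos: [0.4998, -0.1917, 0.2026]
tool_rot: [0.001, 0.738, 0.675, -0.0]
contact_force: [-8.5, 3.7, 18.0]
gripper_width: 0.003
```

Request:
{"fn": "carry_out", "kwargs": {"moves": [[[0,0,0,0,0,-0.1,-1],[0,0,0,0,0,-0.2,-1],[0,0,0,0,0,-0.3,-1],[0,0,0,0,0,-0.4,-1],[0,0,0,0,0,-0.5,-1],[0,0,0,0,0,-0.5,-1],[0,0,0,0,0,-0.5,-1],[0,0,0,0,0,0,-1]]]}}

```text
time: 13.95
tool_pos: [0.5014, -0.1925, 0.3036]
tool_rot: [0.004, 0.738, 0.675, 0.001]
contact_force: [-0.6, -1.7, 0.8]
gripper_width: 0.0
```

Request:
{"fn": "carry_out", "kwargs": {"moves": [[[0,0,0,0.4,-0.17,0,-0.2],[0,0,0,0.79,-0.35,0,-0.2],[0,0,0,0.79,-0.35,0,-0.2],[0,0,0,0.79,-0.35,0,-0.2],[0,0,0,0.4,-0.17,0,-0.2],[0,0,0,0,0,0,-0.2],[0,0,0,0,0,0,-0.2]]]}}

```text
time: 14.53
tool_pos: [0.4553, -0.0599, 0.2975]
tool_rot: [0.0, 0.737, 0.676, -0.0]
contact_force: [-0.5, -0.4, 0.4]
gripper_width: 0.402
```

Run:
```python
from h import *
s=state();print(s['tool_pos'],yaw(s),s['gripper_width'],s['contact_force'])
f=grab_frame('wrist');save('w9',f['frame']);T=wT(s,f)
t=grab_frame('scene');b=t['frame'][180:380,180:440];save('s9',cv2.resize(b,None,fx=3,fy=3,interpolation=3))
for c,st,m in blobs(f['frame'],(22,120,100),(34,255,255),300): print(c,st,onz(f,*c,.1025,T).round(4))
for c,st,m in blobs(t['frame'],(0,150,100),(8,255,255),100): print(c,st)
```

```text
[ 0.45528789 -0.05991885  0.29750514] 85.0290391356993 0.4016962114865998 [-0.52559913 -0.40107825  0.35759538]
[78.7, 36.6] [43, 17, 71, 39, 1521] [ 0.2856 -0.2449  0.1025]
[314.5, 224.8] [306, 196, 18, 59, 926] [ 0.4674 -0.0596  0.1025]
[285.3, 281.6] [274, 271, 23, 22, 387]
[489.4, 321.2] [454, 304, 70, 37, 387]
```

View pics/s9.png

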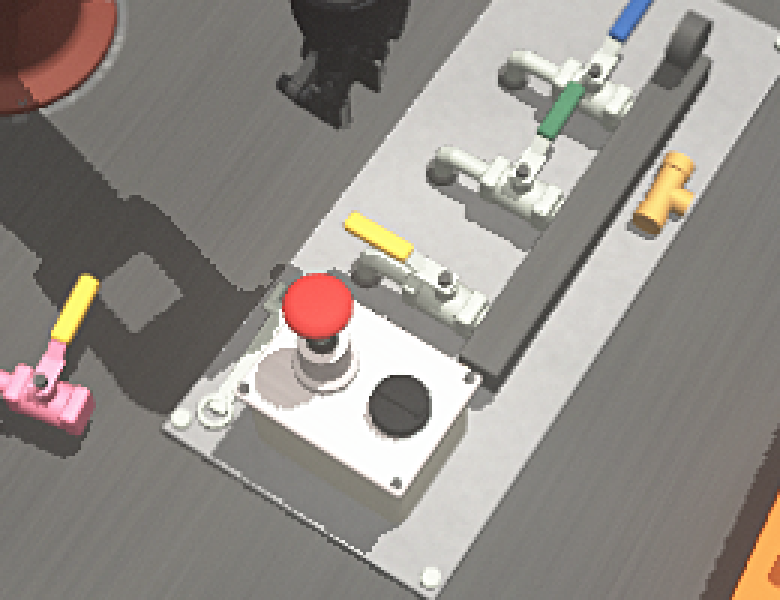

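Knob is fully back up (same pixel as at the start, 285.3,281.6), and the lever is still open. Descend around it again.

Request:
{"fn": "carry_out", "kwargs": {"moves": [[[0,0,0,-0.03,0.03,0.7,-0.2],[0,0,0,0,0,0.8,-0.2],[0,0,0,0,0,0.8,-0.2],[0,0,0,0,0,0.8,-0.2],[0,0,0,0,0,0.4,-0.2],[0,0,0,0,0,0,-0.2],[0,0,0,0,0,0,-0.2]]]}}

```text
time: 15.22
tool_pos: [0.4561, -0.0624, 0.1571]
tool_rot: [-0.001, 0.738, 0.675, -0.001]
contact_force: [0.5, 0.4, -0.9]
gripper_width: 0.395
```

Run:
```python
from h import *
s=state();print(s['tool_pos'],yaw(s),s['gripper_width'],s['contact_force'])
f=grab_frame('wrist');save('w10',f['frame'])
```

```text
[ 0.45613088 -0.06241979  0.15711488] 84.84415952767395 0.3949852645958496 [ 0.46953735  0.42202817 -0.87984684]
```

View pics/w10.png

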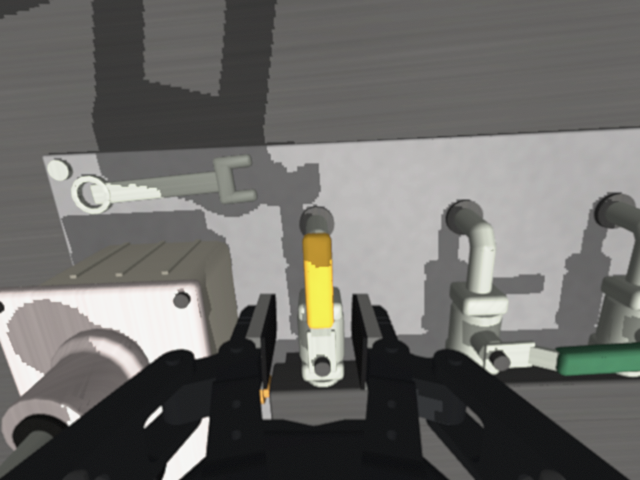

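Lever at (318,280), centred between fingers (270,360). Continue down.

Request:
{"fn": "carry_out", "kwargs": {"moves": [[[0,0,0,0,0,0.5,-0.2],[0,0,0,0,0,0.5,-0.2],[0,0,0,0,0,0.5,-0.2],[0,0,0,0,0,0.4,-0.2],[0,0,0,0,0,0,-0.35],[0,0,0,0,0,0,-0.35],[0,0,0,0,0,0,-0.35]]]}}

```text
time: 15.85
tool_pos: [0.4584, -0.0624, 0.0845]
tool_rot: [0.002, 0.738, 0.675, 0.001]
contact_force: [0.6, -0.2, 0.2]
gripper_width: 0.322
```

Run:
```python
from h import *
s=state();print(s['tool_pos'],yaw(s),s['gripper_width'],s['contact_force'])
P=np.array([.533,-.061]);d=s['tool_pos'][:2]-P;print(np.hypot(*d),np.degrees(np.arctan2(-d[0],d[1]))+3.2)
f=grab_frame('wrist');save('w11',f['frame'])
```

```text
[ 0.45835183 -0.06236708  0.08454399] 84.91880221959698 0.321903768802569 [ 0.56629132 -0.20891087  0.20591938]
0.0746606844890786 94.24917991196703
```

View pics/w11.png

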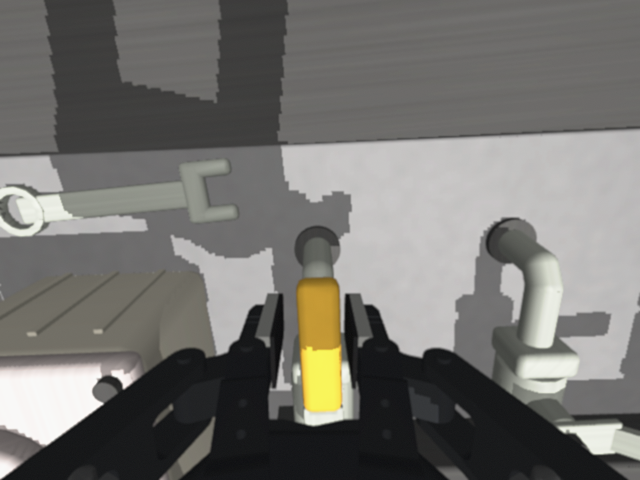

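Request:
{"fn": "carry_out", "kwargs": {"moves": [[[0,0,0.8,0.13,0,0,-0.35],[0,0,0.8,0.13,0.01,0,-0.35],[0,0,0.8,0.13,0,0,-0.35],[0,0,0.8,0.13,0.01,0,-0.35],[0,0,0.8,0.13,0,0,-0.35],[0,0,0.8,0.13,0.01,0,-0.35],[0,0,0.8,0.13,0,0,-0.35],[0,0,0.8,0.13,0.01,0,-0.35]]]}}

```text
time: 16.57
tool_pos: [0.4719, -0.0237, 0.0837]
tool_rot: [0.001, 0.896, 0.444, 0.0]
contact_force: [-3.0, -1.3, 0.7]
gripper_width: 0.325
```

Request:
{"fn": "carry_out", "kwargs": {"moves": [[[0,0,0.8,0.13,0,0,-0.35],[0,0,0.8,0.13,0.01,0,-0.35],[0,0,0.8,0.13,0,0,-0.35],[0,0,0.8,0.13,0.01,0,-0.35],[0,0,0.8,0.13,0,0,-0.35],[0,0,0.8,0.13,0.01,0,-0.35],[0,0,0.8,0.13,0,0,-0.35],[0,0,0,0,0,0,-0.35]]]}}

```text
time: 17.23
tool_pos: [0.5006, -0.0006, 0.0835]
tool_rot: [0.0, 0.976, 0.216, 0.001]
contact_force: [0.5, 0.3, 0.3]
gripper_width: 0.328
```

Run:
```python
from h import *
s=state();print(s['tool_pos'],yaw(s),s['gripper_width'],s['contact_force'])
P=np.array([.533,-.061]);d=s['tool_pos'][:2]-P;print(np.hypot(*d),np.degrees(np.arctan2(-d[0],d[1]))+3.2)
```

```text
[ 0.50055204 -0.00057365  0.0835489 ] 24.89854445260987 0.3275222275602876 [0.47253149 0.34915247 0.30725298]
0.06858727023893722 31.43507145633183
```

Request:
{"fn": "carry_out", "kwargs": {"moves": [[[0,0,0.8,0.13,-0.02,0,-0.35],[0,0,0.8,0.13,-0.02,0,-0.35],[0,0,0.8,0.13,-0.02,0,-0.35],[0,0,0.8,0.13,-0.02,0,-0.35],[0,0,0.8,0.13,-0.02,0,-0.35],[0,0,0.8,0.13,-0.02,0,-0.35],[0,0,0.8,0.13,0,0,-0.35],[0,0,0,0.1,0,0,-0.35]]]}}

```text
time: 17.9
tool_pos: [0.538, 0.0118, 0.0833]
tool_rot: [-0.0, 1.0, -0.027, 0.0]
contact_force: [-2.5, 2.5, 1.0]
gripper_width: 0.322
```

Request:
{"fn": "carry_out", "kwargs": {"moves": [[[0,0,0,0.1,0,0,-0.35],[0,0,0,0,0,0,-0.35]]]}}

```text
time: 18.07
tool_pos: [0.5423, 0.0115, 0.0828]
tool_rot: [-0.0, 1.0, -0.026, 0.001]
contact_force: [-0.3, -0.7, -0.0]
gripper_width: 0.326
```

Run:
```python
from h import *
s=state();print(s['tool_pos'],yaw(s),s['gripper_width'],s['contact_force'])
P=np.array([.533,-.061]);d=s['tool_pos'][:2]-P;print(np.hypot(*d),np.degrees(np.arctan2(-d[0],d[1]))+3.2)
f=grab_frame('wrist');save('w12',f['frame'])
```

```text
[0.54232416 0.011483   0.08283159] -2.9425807275828615 0.3256051306689261 [-0.32547017 -0.65485606 -0.02762592]
0.07308026525543217 -4.130228454450455
```

View pics/w12.png

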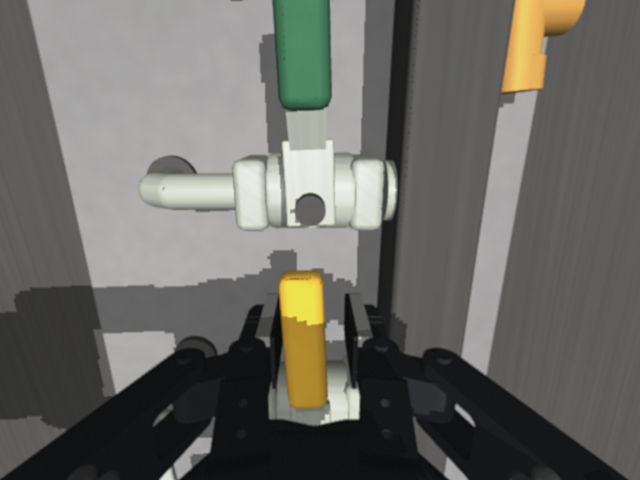

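The lever looks shut and touches the left finger. Push in small steps until the stop is felt.

Request:
{"fn": "carry_out", "kwargs": {"moves": [[[0,0,0,0.06,0,0,-0.35],[0,0,0,0.06,0,0,-0.35],[0,0,0,0,0,0,-0.35]]]}}

```text
time: 18.37
tool_pos: [0.546, 0.0113, 0.0821]
tool_rot: [-0.0, 1.0, -0.027, -0.0]
contact_force: [-2.6, 2.1, 2.4]
gripper_width: 0.327
```

Request:
{"fn": "carry_out", "kwargs": {"moves": [[[0,0,0,0.05,0,0,-0.35],[0,0,0,0,0,0,-0.35]]]}}

```text
time: 18.53
tool_pos: [0.5462, 0.0113, 0.0819]
tool_rot: [-0.0, 1.0, -0.026, -0.003]
contact_force: [-9.9, 1.4, 6.7]
gripper_width: 0.325
```

Request:
{"fn": "carry_out", "kwargs": {"moves": [[[0,0,0,-0.15,0,0,-0.2],[0,0,0,-0.08,0,0,-0.2],[0,0,0,0,0,-0.4,-0.2],[0,0,0,0,0,-0.7,-0.2],[0,0,0,0,0,-0.9,-0.2],[0,0,0,0,0,-1,-0.2],[0,0,0,0,0,-1,-0.2],[0,0,0,0,0,-1,-0.2]]]}}

```text
time: 19.2
tool_pos: [0.5388, 0.0116, 0.284]
tool_rot: [0.0, 1.0, -0.027, 0.001]
contact_force: [1.4, 0.1, 0.9]
gripper_width: 0.398
```

Request:
{"fn": "carry_out", "kwargs": {"moves": [[[0,0,0,-0.5,0,0,-0.2],[0,0,0,-0.9,0,0,-0.2],[0,0,0,-0.9,0,0,-0.2],[0,0,0,-0.4,0,0,-0.2],[0,0,0,0,0,0,-0.2],[0,0,0,0,0,0,-0.2],[0,0,0,0,0,0,-0.2]]]}}

```text
time: 19.78
tool_pos: [0.4318, 0.0173, 0.2823]
tool_rot: [0.0, 1.0, -0.027, 0.001]
contact_force: [-0.1, 0.2, -0.0]
gripper_width: 0.399
```

Run:
```python
from h import *
s=state();print(s['tool_pos'],yaw(s),s['contact_force'])
f=grab_frame('wrist');save('w13',f['frame']);T=wT(s,f)
t=grab_frame('scene');save('s13',t['frame'])
for n,lo,hi in(('y',(22,120,100),(34,255,255)),('g',(50,80,40),(85,255,255)),('b',(105,120,60),(120,255,255))):
  for c,st,m in blobs(f['frame'],lo,hi,300):
    ys,xs=np.nonzero(m);x=np.array([onz(f,u,v,.1025,T)[:2] for u,v in zip(xs[::5],ys[::5])]);e,v=np.linalg.eigh(np.cov(x.T));d=v[:,1]*np.sign(v[1,1])
    print(n,c,x.mean(0).round(4),'lever angle',np.degrees(np.arctan2(-d[0],d[1])).round(2)+3.2)
f0=dict(np.load('scene0.npz'))
for lo,hi in(((0,150,100),(8,255,255)),((22,120,100),(34,255,255)),((105,120,60),(120,255,255)),((50,80,40),(85,255,255))):
  print([(c) for c,st,m in blobs(f0['frame'],lo,hi,80)]);print([(c) for c,st,m in blobs(t['frame'],lo,hi,80)])
```

```text
[0.43180466 0.01729587 0.28228424] -3.0770392429858586 [-0.13931977  0.21232228 -0.03331279]
y [521.3, 78.2] [0.6117 0.1271] lever angle 3.56
y [427.2, 220.8] [0.5394 0.0072] lever angle 0.5100000000000002
g [437.5, 78.5] [0.5417 0.1307] lever angle 2.58
[[285.3, 281.6], [489.9, 319.7]]
[[285.3, 281.5], [491.8, 321.9]]
[[341.2, 250.3], [204.5, 282.2]]
[[342.5, 251.1], [204.5, 282.2]]
[[268.3, 4.0], [453.5, 117.2], [19.7, 177.1], [528.6, 248.0], [390.2, 184.5]]
[[267.5, 4.1], [453.8, 117.3], [19.7, 177.0], [528.4, 247.2], [390.2, 184.5]]
[[333.5, 129.4], [366.7, 216.3]]
[[333.3, 129.4], [366.6, 216.4]]
```

View pics/s13.png

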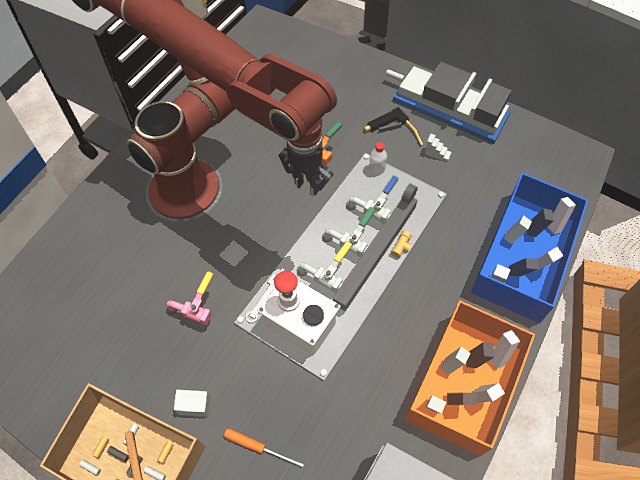

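The picture shows the knob up (285,281), all three levers across their pipes (yellow 342,251) and the bystanders where they were. The robot is clear at z = 0.28, so I'll hand in.

```bash
python3 -c "
from h import *
print(ticket.job_done())"
```

```text
the job is handed in; nothing more can be done
None
```

I sent the shot down the yellow line, shut the lever again and handed the job in at about 20 s. No verdict was reported.

- **Opening:** I swung the yellow lever open until it stood on its stop. It held 32 N without moving, and in the picture it lay over its pipe.
- **Pressing:** The knob went down slowly against 7–8 N until it hit the stop at about 38 mm. I held it there for 1.3 s at about 20 N with no motion, well under the 60 N limit.
- **Release and shutting:** I let the knob rise and swung the lever back until the shut stop was felt at about 10 N.

**Last checks:**
- The knob is back at its starting pixel in the scene view.
- The yellow lever measured 0.5° from shut. It sits about 1.5 px (2–3 mm at the grip) from its starting spot, towards the shut side.
- Green and blue levers have not moved in the scene view. The wrist view read 2.6° for green, which I put down to measurement error.
- The bystanders looked undisturbed in the last scene picture; I did not measure them one by one.
- The arm was clear at z = 0.28 m with no force on it.

**Disagreements:** The views differed by up to 5 mm on the lever and knob positions. That was within the clearance I left, and I centred on the close-up wrist view before each contact.

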